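# Scan the job ticket, then hold the scanner over the matching carton

### The job

Lift the orange and black hand scanner straight up out of its cradle and aim the red window in its underside squarely at the label on the sloping job ticket, about 70 mm off, with the window's long side along the label's long side; hold it steady there for two seconds so that it reads. Then carry it over the open parts box and the vice, without bumping them, to the closed carton whose label has the same blue band as the ticket, and stop with the scanner upright and the window centred about 15 mm above that carton's label, long side along long side again, touching neither carton. Finish there, still holding the scanner in the gripper (do not put it down or let go), and leave both cartons, the oil bottle and the white jar where they are.

Things in the scene. Friction and masses are not known exactly. Their poses are not given: they have to be found in the camera images.
- scanner_grip (a point): Place to grip on an upright stick-shaped hand scanner (128 mm tall, 0.13 to 0.22 kg): centre of its orange handle, 105 mm above its underside, 23 mm below its top. Handle 28 (x) by 36 (y) mm, from 45 to 124 mm above the underside (black top cap narrower); black head below it 34 by 48. z up along the scanner, y its wide side; it may be used either way round (half turn about z).
- scanner_window (a point): Centre of the scanner's red window, a 14 (x) by 38 (y) mm slot in its underside, 105 mm below scanner_grip along the scanner's z. It looks along -z; long side along y. Axes as scanner_grip.
- cradle: Fixed grey charging cradle, 78 (x) by 94 (y) by 45 mm high on a 92 by 108 mm foot; origin at the centre of its underside on the bench. The scanner stands in its pocket, 35 mm deep (floor 10 mm above the bench), about 2 mm play on each side; straight up 40 mm is clear. Axes as the scanner at the start.
- ticket_label (a point): Centre of the label (40 mm in x, 64 mm in y, blue band along its +x edge, black bars) on the job ticket, a 104 x 104 mm board on a fixed stand that slopes 0.40 rad, here 58 mm above the bench. z is the normal of the sloping face and leans back toward the robot's side, x points up the slope, y along the label's long side. A clip and a ledge at the board's edges stand 5 to 6 mm proud.
- carton_blue_label (a point): Centre of the label (40 mm in x, 64 mm in y, BLUE band along its +x edge) on the target carton, a loose 0.5 kg cardboard box 110 (x) by 100 (y) by 65 mm high. The label lies level on the top face, 65 mm above the bench, 12 mm toward the carton's -x from its middle. z up, y along the label's long side.
- carton_red_label (a point): The same on the other carton, whose label has a RED band. A bystander: leave it.
- carton_blue: The target carton; origin at the centre of its underside, same axes as its label.
- carton_red: The other carton; origin at the centre of its underside.
- scanner: The scanner; origin at the centre of its underside, same axes as scanner_grip.
- vice_mid: Fixed grey bench vice between the open parts box and the cartons, an obstacle: 175 mm high at its jaws, in world x from 0.23 to 0.62 m, y from -0.06 to 0.07 m (feet, 16 mm high, from -0.10 to 0.12 m; at its front a thin upright tommy bar at about x = 0.22, y = 0.01 m, up to 210 mm high). Origin at its foot.
- oil_bottle: Black oil bottle, 46 mm wide, 155 mm tall, standing loose on the bench; origin at the centre of its underside. A bystander.
- pill_jar: White plastic jar, 48 mm wide, 85 mm tall, standing loose on the bench; origin at the centre of its underside. A bystander.
- box_card_a: Fixed open cardboard box full of bicycle parts between the ticket and the vice, an obstacle: 150 (x) by 170 (y) mm, walls 130 mm high, parts and flaps stand out up to about 200 mm; origin at its underside.
There are look-alikes about, which are no part of the job. What is shaped like the scanner but turquoise is not meant.

How it is judged:
On the way, in this order (a step that is already met when the one before it is completed fails the run):
1. the scanner is lifted out of its cradle in the gripper (z of scanner_window in the frame of cradle above 0.05 m and contact force between the fingers and scanner above 1 N), for 0.1 s.
2. the window is held steady, squarely aimed at the ticket label: 45 to 100 mm off, within 18 mm of its centre line, within 0.2 rad of square and 0.25 rad of its long side, for 1 s (z of scanner_window in the frame of ticket_label between 0.045 and 0.1 m and x of scanner_window in the frame of ticket_label between -0.018 and 0.018 m and y of scanner_window in the frame of ticket_label between -0.018 and 0.018 m and angle between the z axis of scanner_window and the z axis of ticket_label, either way round below 0.2 rad and angle between the y axis of scanner_window and the y axis of ticket_label, either way round below 0.25 rad and linear speed of scanner below 0.02 m/s and contact force between the fingers and scanner above 1 N), for 1 s.
At the end, for the whole second after the job is handed in: The gripper holds the scanner at rest, upright within 0.15 rad, its window 4 to 30 mm above the blue-banded carton's label, centred within 12 mm, long sides within 0.2 rad, touching neither carton; cartons moved under 10 mm, bottle and jar under 15 mm (z of scanner_window in the frame of carton_blue_label between 0.004 and 0.03 m and horizontal distance between scanner_window and carton_blue_label below 0.012 m and angle between scanner_window's own z axis and vertical below 0.15 rad and angle between the y axis of scanner_window and the y axis of carton_blue_label, either way round below 0.2 rad and linear speed of scanner below 0.02 m/s and contact force between the fingers and scanner above 1 N and contact force between scanner and carton_blue below 0.1 N and contact force between scanner and carton_red below 0.1 N and distance of each of carton_blue, carton_red from where it was at the start of the episode below 0.01 m and distance of each of oil_bottle, pill_jar from where it was at the start of the episode below 0.015 m); the arm keeps its last pose, push and grip.
It fails at once if the scanner touched a carton (contact force between scanner and carton_blue above 1 N or contact force between scanner and carton_red above 1 N).
It fails at once if the vice or the open parts box was bumped (contact force between any of vice_mid, box_card_a and scanner above 2 N or contact force between any of vice_mid, box_card_a and the arm above 5 N).
It fails at once if a bystander was knocked over or pushed away (distance of any of oil_bottle, pill_jar, carton_red, carton_blue from where it was at the start of the episode above 0.03 m).
It also fails if it takes over 53 s, if anything falls off the work surface, if the arm or the gripper's body presses on something with over 40 N, if the wrist force passes 120 N, or if a joint passes its speed limit or range.

### The arm

A 6-joint arm with a two-finger parallel gripper is mounted at the origin on a cart in front of the work surface, level with it; the furniture and walls round the work are solid. World frame = base frame: x ahead of the robot, y to its left, z up, the work surface at z = 0. Lengths are in m, angles in rad, forces in N, time in s.
With the tool pointing down it reaches from about 0.375 to 0.975 m from the base axis. Payload 3.8 kg.
Tool frame: the origin (TCP) lies midway between the tips of the shut fingers; the grasp point (between the pads) lies 19 mm behind it; z points along the fingers, y is the direction in which the jaws open and shut (so a half turn about z gives the same grasp; the last joint's range is limited). The gripper opens to 85 mm and grips with 20 to 120 N. Pads are 22 mm wide; open, the fingers measure 114 mm over their backs; the gripper's body (76 mm by 85 mm) begins 54 mm behind the grasp point. The pads swing forward as they close: fully open they stand 13 mm farther back than shut.
Start: joints at [1.27, 0.264, 1.604, -0, 1.274, -0.037], TCP at [0.176, 0.652, 0.231] pointing down, gripper open.
Joint ranges: [-2.63, 2.63], [-0.94, 2.18], [0.31, 2.57], [-1.31, 4.45], [0, 2.66], [-2.55, 2.55]. Speed limits (rad/s): [2.57, 2.57, 3.14, 3.14, 3.14, 3.14].

### API

Orientations are given as a rotation vector (axis times angle).
In Python, from workcell import bot gives the robot as it stands.
- The arm moves only by the tool arm_command, never from a script. Its argument "targets" is text: rows parted by semicolons, each of 7 numbers parted by spaces: the shift along the tool's x, y, z in mm, then the turn, a rotation vector about the tool's x, y, z in degrees, then the opening, from 0 (shut) to 1 (fully open). A call has 1 to 10 rows; each row is the pose to reach, as a shift and turn from the pose commanded when the call began, along the tool's axes at that moment; what a row does not reach only later rows make up. A row lasts 1/12 s, in which the tool goes at most 41.7 mm and 7.16 degrees, less where a joint would pass 70% of its speed; a pose out of reach is approached as far as the arm can. A call with a gripper value outside its range is refused whole. The fingers move at their own pace and stop on an object; "newtons" is the grip in N (left out, the last holds). Time passes only in rows, so rows that repeat a pose let the fingers close. It gives the time, the measured TCP pose, the force and the opening at its end, in the units of the state.
- bot.read_state(): the state, without advancing time (a new reading comes with each control period).
- bot.read_camera(name): name is "side" or "top" or "wrist"; returns (picture, depth): 384x512x3 uint8, blue, green, red; 384x512 float32, m along the optical axis (not along the pixel's ray), 0 where there is no reading.
- bot.camera_params(name): a dict with "fov_y" (degrees; the focal length in pixels is half the picture's height over the tangent of half this angle, whatever the lens; pixels are square), "cx", "cy" (the principal point, pixels), "xyz" and "rotation" of the camera in the world; the wrist camera has in their place "T_tool_cam" (4x4, takes a point from camera to tool coordinates, whose origin is the TCP and whose axes are the flange's). Camera axes: x right, y up, looking along -z (the intrinsics and any distortion apply to the point x, -y, -z); pixel columns grow to the right and rows downward; lengths in m; the calibration is good to about 2 mm. A picture is of the moment at which its call begins: read the wrist's pose just before it. camera_params takes no time and is no camera call.
- bot.finish_job(): hands the job in, once; it reports no verdict.
The state is a dict: "time": time; "q": joint angles; "joint_vel": joint speeds; "joint_torque": joint torques, N m; "tool_pos": TCP position; "tcp_rot": TCP orientation; "wrist_force": force on the tool from outside, world axes, zero at the start; "torque": the same for the moment, N m; "width": opening from 0.0 (shut) to 1.0 (fully open).
Only numpy, scipy, OpenCV 4.12 (cv2) and the standard library are available. Lean on these libraries where they do the work, as an engineer would, in place of code of your own. Each camera call takes 0.05 s, during which the arm holds its last target.

## Working session

There is one attempt and no reset: what is moved stays moved. The work goes in short steps, Python scripts to look and compute and a tool call to move; the robot and the scene stay as the last step left them, time stands still between calls to the robot, and variables do not carry over. Pictures are saved under pics/ and viewed, and the job is handed in when it is done.

Besides the shell and the picture viewer there is one more tool, called as name(argument=value, ...) on one line, values as JSON. arm_command: Moves the arm, as the interface text tells. Its arguments: {"type":"object","properties":{"targets":{"type":"string"},"newtons":{"type":"number"}},"required":["targets"]}

```bash
mkdir -p pics; ls
python3 - <<'E'
from workcell import bot
import cv2,numpy as np
print(bot.read_state())
for n in ["side","top","wrist"]:
    p,d=bot.read_camera(n); cv2.imwrite(f"pics/{n}0.png",p); np.save(f"{n}0.npy",d); print(n,bot.camera_params(n))
    print((d>0).mean())
E
```

```text
pics
{'time': 0.0, 'q': array([ 1.27008209e+00,  2.64732366e-01,  1.60538042e+00, -1.19743257e-06,
        1.27368975e+00, -3.68852854e-02]), 'joint_vel': array([ 0.00159209,  0.00174536,  0.00087113,  0.00103227,  0.00162468,
       -0.00071709]), 'joint_torque': array([ 1.36259066e-03, -5.15119600e+01, -3.67311859e+01,  2.90738535e-04,
        1.29206452e-02,  2.06574470e-05]), 'tool_pos': array([0.17580191, 0.6509481 , 0.22997256]), 'tcp_rot': array([-0.41317119, -3.11392948,  0.00342183]), 'wrist_force': array([ 1.27406997, -0.04832085, -0.03959158]), 'torque': array([0.03028822, 0.00144365, 0.02164851]), 'width': 0.9975477439987149}
side {'fov_y': 50.65690815753038, 'cx': 263.35265064065766, 'cy': 192.89920591342926, 'xyz': array([-0.27530535, -0.65722017,  1.13122295]), 'rotation': array([ 0.75368905, -0.33451324, -0.75970111])}
0.9961751302083334
top {'fov_y': 49.80502941333836, 'cx': 263.5478542915068, 'cy': 188.51857478687896, 'xyz': array([0.36126389, 0.0209042 , 1.76073343]), 'rotation': array([ 0.07766582, -0.05137157, -1.55924409])}
0.9959971110026041
wrist {'fov_y': 62.39162930715428, 'cx': 261.23720254360677, 'cy': 188.64963312291644, 'T_tool_cam': array([[ 5.87000767e-04,  9.51330241e-01,  3.08172723e-01,
         7.89496608e-02],
       [ 9.99999754e-01, -4.39940878e-04, -5.46679014e-04,
         1.97175440e-04],
       [-3.84494500e-04,  3.08172968e-01, -9.51330265e-01,
        -1.42558668e-01],
       [ 0.00000000e+00,  0.00000000e+00,  0.00000000e+00,
         1.00000000e+00]])}
0.9961039225260416
```

View pics/top0.png

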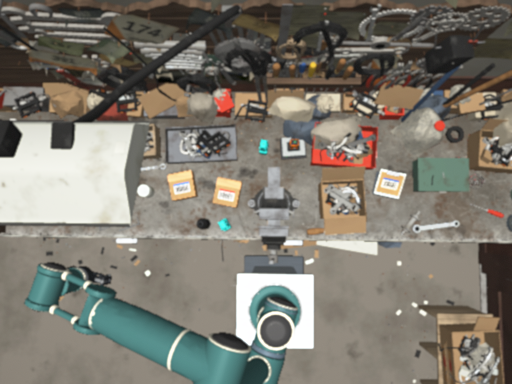

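View pics/side0.png

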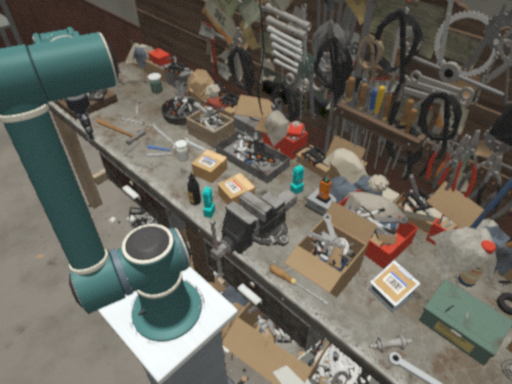

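View pics/wrist0.png

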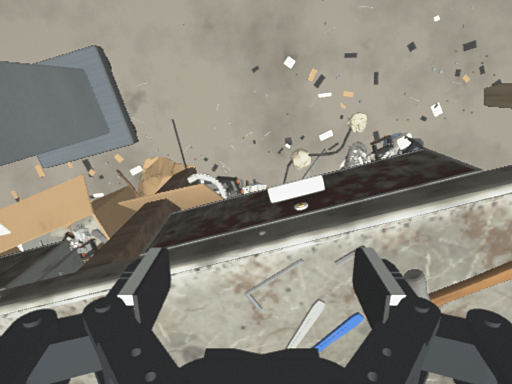

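```bash
cat > h.py <<'E'
from workcell import bot
import cv2,numpy as np
from scipy.spatial.transform import Rotation as R
def K(name):
    c=bot.camera_params(name); f=192/np.tan(np.radians(c['fov_y']/2)); return c,f
def pose(name,st=None):
    c,f=K(name)
    if name=='wrist':
        T=np.eye(4);T[:3,:3]=R.from_rotvec(st['tcp_rot']).as_matrix();T[:3,3]=st['tool_pos'];T=T@c['T_tool_cam']
        return T[:3,:3],T[:3,3],f,c
    return R.from_rotvec(c['rotation']).as_matrix(),np.array(c['xyz']),f,c
def ray(name,uv,st=None):
    Rm,t,f,c=pose(name,st); u=np.atleast_2d(np.asarray(uv,float))
    d=np.c_[(u[:,0]-c['cx'])/f,-(u[:,1]-c['cy'])/f,-np.ones(len(u))]
    return t,d@Rm.T
def onplane(name,uv,z,st=None):
    t,d=ray(name,uv,st); return t+d*((z-t[2])/d[:,2])[:,None]
def withdepth(name,uv,dep,st=None):
    t,d=ray(name,uv,st); return t+d*np.asarray(dep)[:,None]
E
python3 - <<'E'
from h import *
d=np.load('top0.npy'); im=cv2.imread('pics/top0.png')
for uv in [(70,190),(20,150),(120,190),(400,210),(180,185),(228,191),(390,183),(293,143),(275,200),(345,195),(203,223),(144,190),(224,224),(263,145),(440,175)]:
    print(uv,withdepth('top',[uv],[d[uv[1],uv[0]]]).round(3))
cv2.imwrite('pics/t1.png',cv2.resize(im[120:245,130:420],None,fx=2.75,fy=2.75,interpolation=cv2.INTER_CUBIC))
s=cv2.imread('pics/side0.png')
cv2.imwrite('pics/s1.png',cv2.resize(s[120:320,170:430],None,fx=3,fy=3,interpolation=cv2.INTER_CUBIC))
E
```

```text
(70, 190) [[0.415 0.376 1.036]]
(20, 150) [[0.486 0.471 1.034]]
(120, 190) [[0.416 0.287 1.036]]
(400, 210) [[ 0.421 -0.53  -0.008]]
(180, 185) [[0.512 0.396 0.063]]
(228, 191) [[0.489 0.196 0.067]]
(390, 183) [[ 0.529 -0.469  0.062]]
(293, 143) [[ 0.678 -0.066  0.136]]
(275, 200) [[0.452 0.003 0.112]]
(345, 195) [[ 0.473 -0.271  0.134]]
(203, 223) [[0.357 0.287 0.125]]
(144, 190) [[0.488 0.535 0.093]]
(224, 224) [[0.354 0.203 0.129]]
(263, 145) [[0.671 0.053 0.122]]
(440, 175) [[ 0.562 -0.666  0.08 ]]
```

View pics/t1.png

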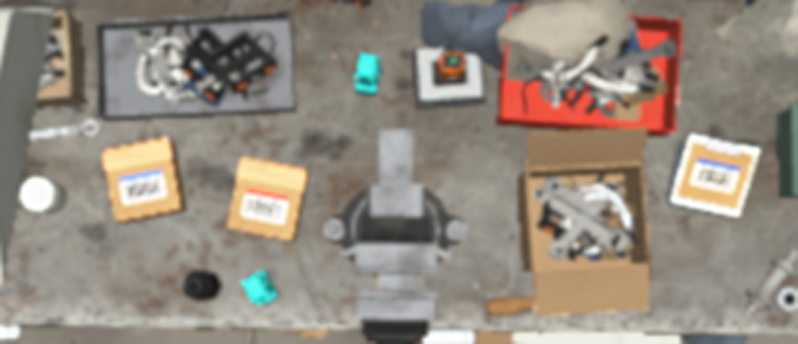

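View pics/s1.png

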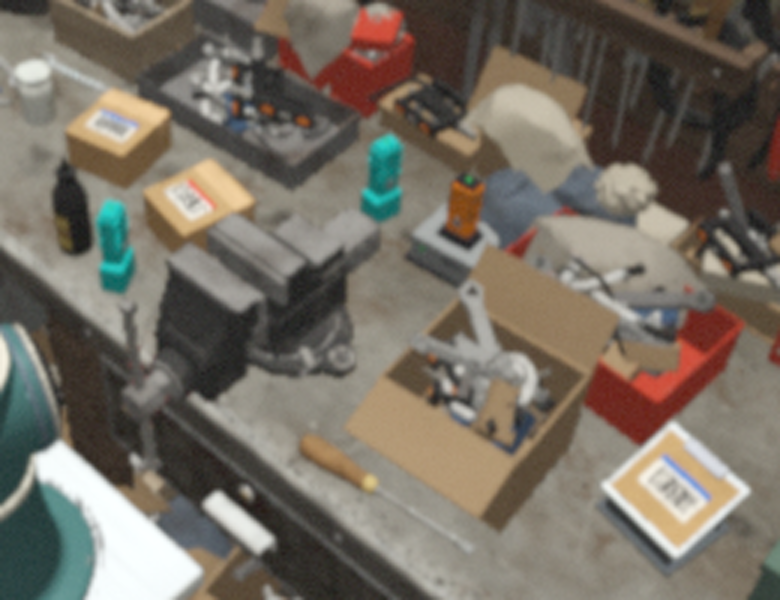

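Run:
```python
from h import *
def cloud(n):
    d=np.load(n+'0.npy'); v,u=np.mgrid[0:384,0:512]
    P=withdepth(n,np.c_[u.ravel(),v.ravel()],d.ravel()).reshape(384,512,3); P[d==0]=np.nan; return P
P=cloud('top'); S=cloud('side')
np.save('Pt.npy',P);np.save('Ps.npy',S)
np.set_printoptions(linewidth=250,suppress=True,precision=3)
# local heights around scanner
print("hood strip", [(u,P[175,u].round(3).tolist()) for u in range(126,150,3)])
print("heights mm around scanner rows 125..160, cols 280..318")
for v in range(122,164,3): print(v,(P[v,276:322:3,2]*1000).round().astype(int))
print('x',P[[122,143,161],293,0],'y',P[143,[276,293,320],1])
arm=cv2.imread('pics/top0.png')
print('arm heights',[(uv,P[uv[1],uv[0]].round(2).tolist()) for uv in [(45,290),(100,305),(170,335),(228,350),(275,325),(100,280)]])
im=cv2.imread('pics/top0.png');h=cv2.cvtColor(im,cv2.COLOR_BGR2HSV)
for name,A,img in(('top',P,im),('side',S,cv2.imread('pics/side0.png'))):
    h=cv2.cvtColor(img,cv2.COLOR_BGR2HSV)
    m=cv2.inRange(h,(3,150,100),(18,255,255))
    n,l,s,c=cv2.connectedComponentsWithStats(m)
    for i in range(1,n):
        if s[i,4]>25: print(name,'orange',s[i],c[i],np.nanmedian(A[l==i],0))
    m=cv2.inRange(h,(105,90,60),(130,255,255))
    n,l,s,c=cv2.connectedComponentsWithStats(m)
    for i in range(1,n):
        if s[i,4]>8: print(name,'blue',s[i],c[i],np.nanmedian(A[l==i],0))
```

```text
hood strip [(126, [0.443, 0.277, 1.037]), (129, [0.444, 0.277, 1.021]), (132, [0.446, 0.277, 1.006]), (135, [0.448, 0.277, 0.99]), (138, [0.45, 0.277, 0.972]), (141, [0.559, 0.579, 0.002]), (144, [0.56, 0.567, -0.001]), (147, [0.56, 0.554, -0.002])]
heights mm around scanner rows 125..160, cols 280..318
122 [ -1  -7  -9  51  72  84  90 102 100  99  93  84  82  81  85  75]
125 [ -2   5  -4  49  72  81  87 102  99  93  89  88  86  85  85  93]
128 [ -3   2   1  37  61  81  83  90  94  86  95  84  84  85  91 100]
131 [  1  -1   1  28  47  71  75  89  89  94  91  83  81  89  96 102]
134 [-12   1   3  25  41  54  80  88  79  82  74  69  86  93 103 106]
137 [ -2  -3   0   1  31  46  65  70  74  64  66  51  66  80  88 100]
140 [  4  -2  45  46  47 141 137 129  42  46  44  36  27  54  70  85]
143 [  3  -8  46  39  42 135 136 139  45  34   0  14  33  43  58  87]
146 [  2   7  47  46  55 125 113 111  50  43   3   5  43  28  39  66]
149 [-3  2 34 44 55 62 48 52 41 45 -5 -1 46  7 27 30]
152 [ 1 -9 19 39 45 47 42 42 41 49 -5 -1 64 -2  1 10]
155 [-6  4  7 45 45 43 43 40 41 31  0 -6 73  8 -5  8]
158
[... 2196 characters left out ...]
ge [319 180  12  19 141] [324.426 188.837] [ 0.676 -0.079  0.105]
side orange [428 219  16  17 105] [435.324 227.514] [ 0.815 -0.455  0.079]
side orange [365 222  53  45 837] [391.539 245.434] [ 0.666 -0.38   0.044]
side orange [482 241  13  12 112] [488.17  246.116] [ 0.737 -0.626  0.191]
side blue [370  89   6  21  84] [372.524  99.024] [ 0.889 -0.083  0.394]
side blue [148 146  20   4  31] [156.161 147.613] [0.452 0.686 0.008]
side blue [247 160   4   3  10] [248.5 161. ] [0.639 0.285 0.05 ]
side blue [487 180  25  30 140] [500.15  194.571] [ 0.861 -0.576  0.287]
side blue [473 219   6   8  15] [476. 223.] [ 0.834 -0.558  0.164]<stdin>:11: RuntimeWarning: invalid value encountered in cast
```

```bash
cat >> h.py <<'E'
np.set_printoptions(suppress=True,precision=4,linewidth=160)
def Rdown(yaw=0,pitch=0):
    # scanner-frame z=up-ish tool; yaw about world z
    return R.from_euler('z',yaw).as_matrix()@R.from_euler('y',pitch).as_matrix()@np.diag([-1,1,-1.])
def go(pos,Rt):
    s=bot.read_state(); R0=R.from_rotvec(s['tcp_rot']).as_matrix()
    d=R0.T@(np.array(pos)-s['tool_pos'])*1000; r=R.from_matrix(R0.T@Rt).as_rotvec(degrees=True)
    print('t',s['time'],'pos',s['tool_pos'],'| shift mm',d.round(1),'rot deg',r.round(2),'| rows',np.linalg.norm(d)/41.7,np.linalg.norm(r)/7.16,'F',s['wrist_force'].round(1),'w',round(s['width'],3))
E
python3 -c "
from h import *
go((0.40,0.33,0.36),Rdown())"
```

```text
t 0.15 pos [0.1758 0.6511 0.2302] | shift mm [-300.1 -251.8 -129.4] rot deg [ -0.1   -0.02 -15.11] | rows 9.893485646385692 2.110876002954186 F [-0.2  0.5 -0.3] w 1.0
```

arm_command(targets="-300 -252 -130 0 0 -15 1;-300 -252 -130 0 0 -15 1;-300 -252 -130 0 0 -15 1;-300 -252 -130 0 0 -15 1;-300 -252 -130 0 0 -15 1;-300 -252 -130 0 0 -15 1;-300 -252 -130 0 0 -15 1;-300 -252 -130 0 0 -15 1;-300 -252 -130 0 0 -15 1;-300 -252 -130 0 0 -15 1")

```text
time: 0.98
tool_pos: [0.4007, 0.328, 0.362]
tcp_rot: [0.003, 3.141, -0.0]
wrist_force: [0.8, 0.3, 0.3]
width: 1.0
```

arm_command(targets="0 0 0 0 0 0 1;0 0 0 0 0 0 1;0 0 0 0 0 0 1;0 0 0 0 0 0 1")

```text
time: 1.32
tool_pos: [0.3991, 0.3307, 0.3603]
tcp_rot: [-0.002, -3.14, 0.001]
wrist_force: [-0.1, 1.1, -0.5]
width: 1.002
```

Run:
```python
from h import *
go((0.40,0.33,0.36),Rdown())
s=bot.read_state(); p,d=bot.read_camera('wrist'); cv2.imwrite('pics/w1.png',p); np.savez('w1.npz',d=d,pos=s['tool_pos'],rot=s['tcp_rot'])
```

```text
t 1.3167 pos [0.3991 0.3307 0.3603] | shift mm [-0.9 -0.7  0.3] rot deg [-0.03 -0.09 -0.06] | rows 0.02896639522629646 0.015634914671683608 F [-0.1  1.1 -0.5] w 1.002
```

View pics/w1.png

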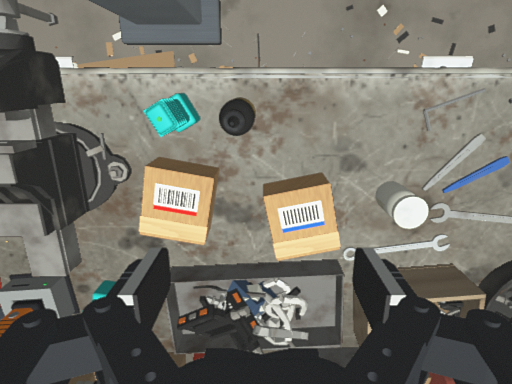

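The wrist view shows the red-band carton at (177,198), the blue-band carton at (302,216), the bottle at (237,117), the jar at (407,207) and the turquoise decoys at (172,115) and (105,292). The blue-band carton is the target. Next I measure its label.

```bash
cat >> h.py <<'E'
def quad(mask):
    cs,_=cv2.findContours(mask,cv2.RETR_EXTERNAL,cv2.CHAIN_APPROX_NONE); c=max(cs,key=cv2.contourArea)
    return cv2.boxPoints(cv2.minAreaRect(c)),c
E
python3 - <<'E'
from h import *
z=np.load('w1.npz'); st=dict(tool_pos=z['pos'],tcp_rot=z['rot']); im=cv2.imread('pics/w1.png')
cv2.imwrite('pics/w1c.png',cv2.resize(im[150:270,125:360],None,fx=3.3,fy=3.3,interpolation=cv2.INTER_CUBIC))
h=cv2.cvtColor(im,cv2.COLOR_BGR2HSV)
for nm,(x0,y0,x1,y1),band in (('blue',(262,180,345,255),((105,90,60),(130,255,255))),('red',(138,165,215,230),((170,120,80),(180,255,255)))):
    roi=h[y0:y1,x0:x1]
    wood=cv2.inRange(roi,(8,45,60),(30,255,255))
    m=255-wood; m=cv2.morphologyEx(m,cv2.MORPH_OPEN,np.ones((3,3)))
    n,l,s,c=cv2.connectedComponentsWithStats(m); 
    ctr=np.array([(x1-x0)/2,(y1-y0)/2]); 
    ok=[i for i in range(1,n) if s[i,4]>300]; i=min(ok,key=lambda i:np.linalg.norm(c[i]-ctr))
    mm=cv2.morphologyEx((l==i).astype(np.uint8)*255,cv2.MORPH_CLOSE,np.ones((5,5)))
    cs,_=cv2.findContours(mm,cv2.RETR_EXTERNAL,cv2.CHAIN_APPROX_NONE); cc=max(cs,key=cv2.contourArea).reshape(-1,2)+[x0,y0]
    W=onplane('wrist',cc,0.065,st)[:,:2].astype(np.float32)
    r=cv2.minAreaRect(W*1000); print(nm,'label rect (mm)',r, 'depth z',np.nanmedian(withdepth('wrist',cc,z['d'][cc[:,1],cc[:,0]],st),0))
    b=cv2.inRange(roi,*band); v,u=np.nonzero(b); B=onplane('wrist',np.c_[u+x0,v+y0],0.065,st)[:,:2]; print(' band centre',B.mean(0),len(u), 'axis',np.linalg.svd(B-B.mean(0),full_matrices=False)[2][0])
E
```

```text
blue label rect (mm) ((505.15545654296875, 390.3561096191406), (40.9761962890625, 65.29065704345703), 11.866366386413574) depth z [0.5042 0.3896 0.0655]
 band centre [0.5215 0.394 ] 144 axis [-0.2069  0.9784]
red label rect (mm) ((478.1961975097656, 205.43170166015625), (64.95708465576172, 40.249114990234375), 79.34342956542969) depth z [0.4757 0.2071 0.0655]<stdin>:16: RuntimeWarning: Mean of empty slice.
  ret = um.true_divide(
Traceback (most recent call last):
IndexError: index 0 is out of bounds for axis 0 with size 0
```

View pics/w1c.png

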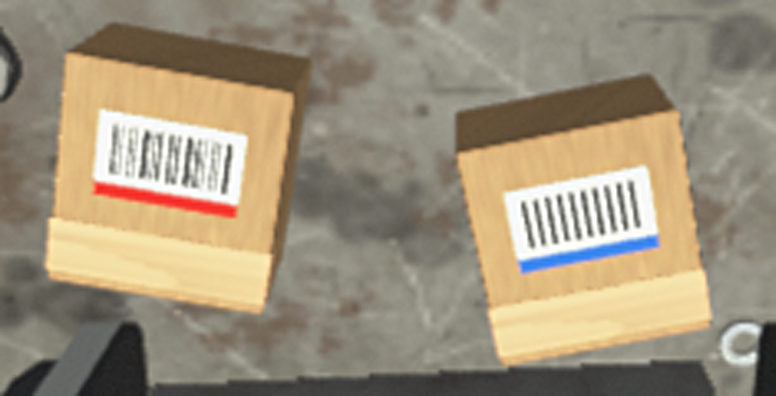

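The crop confirms the band colours: red on the left carton, blue on the right. Now to look at the scanner from above. It is the orange one at (293,143) in the top view. The turquoise look-alikes at (263,145) and (224,224) are excluded by colour.

```bash
python3 -c "
from h import *
go((0.59,-0.066,0.36),Rdown())"
```

```text
t 1.3667 pos [0.3989 0.3309 0.3602] | shift mm [-191.2 -396.8    0.2] rot deg [-0.04 -0.1  -0.02] | rows 10.563368998675665 0.015206727580353787 F [-0.3 -0.9  0.3] w 0.999
```

arm_command(targets="-190 -397 0 0 0 0 1;-190 -397 0 0 0 0 1;-190 -397 0 0 0 0 1;-190 -397 0 0 0 0 1;-190 -397 0 0 0 0 1;-190 -397 0 0 0 0 1;-190 -397 0 0 0 0 1;-190 -397 0 0 0 0 1;-190 -397 0 0 0 0 1;-190 -397 0 0 0 0 1")

```text
time: 2.2
tool_pos: [0.5795, -0.0464, 0.3604]
tcp_rot: [0.001, -3.14, -0.001]
wrist_force: [0.9, 0.8, 0.6]
width: 1.002
```

```bash
python3 -c "
from h import *
go((0.59,-0.066,0.36),Rdown())"
```

```text
t 2.2 pos [ 0.5795 -0.0464  0.3604] | shift mm [-10.5 -19.6   0.4] rot deg [ 0.03 -0.07  0.02] | rows 0.5337319552426611 0.010595080853902764 F [0.9 0.8 0.6] w 1.002
```

arm_command(targets="-10 -20 0 0 0 0 1;-10 -20 0 0 0 0 1;-10 -20 0 0 0 0 1;-10 -20 0 0 0 0 1;-10 -20 0 0 0 0 1")

```text
time: 2.62
tool_pos: [0.5887, -0.0642, 0.361]
tcp_rot: [0.001, -3.141, -0.001]
wrist_force: [-0.5, 0.4, -0.5]
width: 0.999
```

Run:
```python
from h import *
go((0.59,-0.066,0.36),Rdown())
s=bot.read_state(); p,d=bot.read_camera('wrist'); cv2.imwrite('pics/w2.png',p); np.savez('w2.npz',d=d,pos=s['tool_pos'],rot=s['tcp_rot'])
cv2.imwrite('pics/w2c.png',cv2.resize(p[150:290,180:340],None,fx=4,fy=4,interpolation=cv2.INTER_CUBIC))
```

```text
t 2.6167 pos [ 0.5887 -0.0642  0.361 ] | shift mm [-1.3 -1.8  1. ] rot deg [ 0.04 -0.04  0.02] | rows 0.05892074102854175 0.007894617169917394 F [-0.5  0.4 -0.5] w 0.999
```

View pics/w2.png

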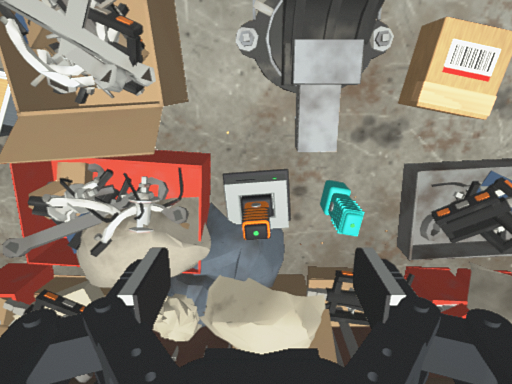

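View pics/w2c.png

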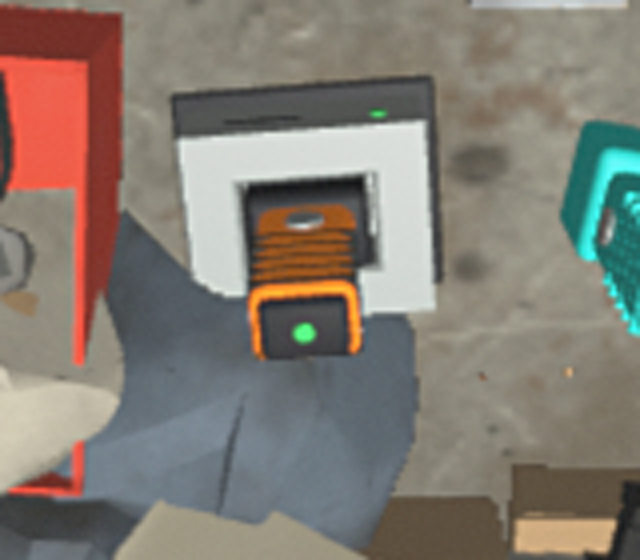

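Run:
```python
from h import *
z=np.load('w2.npz'); st=dict(tool_pos=z['pos'],tcp_rot=z['rot']); im=cv2.imread('pics/w2.png'); h=cv2.cvtColor(im,cv2.COLOR_BGR2HSV)
g=cv2.inRange(h,(45,90,90),(80,255,255)); n,l,s,c=cv2.connectedComponentsWithStats(g)
for i in range(1,n):
    if s[i,4]>5: print('green',s[i],c[i],onplane('wrist',[c[i]],0.138,st))
cr=lambda p:(np.array(p)/4+[180,150]-0.375)
# cradle top white face corners, handle-top outline corners in crop px
q=onplane('wrist',[cr(p) for p in [(177,138),(428,120),(436,311),(193,290)]],0.045,st); print('cradle top',q, 'yaw front',np.degrees(np.arctan2(-(q[1]-q[0])[0],(q[1]-q[0])[1])),'yaw side',np.degrees(np.arctan2((q[2]-q[1])[1],(q[2]-q[1])[0])))
print('lens',np.linalg.norm(q[1]-q[0]))
m=cv2.inRange(h,(3,120,90),(22,255,255)); m[:,:230]=0;m[:,285:]=0;m[:190]=0;m[245:]=0
v,u=np.nonzero(m); print('orange px',u.min(),u.max(),v.min(),v.max())
o=onplane('wrist',[cr(p) for p in [(248,290),(360,282),(362,350),(254,358)]],0.134,st); print('handle top',o,o.mean(0))
w=withdepth('wrist',[(256,233),(256,230)],[z['d'][233,256],z['d'][230,256]],st); print('depth pt',w)
# pocket corners z=.045
print('pocket',onplane('wrist',[cr(p) for p in [(238,183),(375,172),(381,265)]],0.045,st))
```

```text
green [272 177   5   3   9] [274.     177.7778] [[ 0.6143 -0.0484  0.138 ]]
green [350 224   5   4  15] [351.9333 225.4   ] [[0.6766 0.0506 0.138 ]]
green [253 231   6   5  26] [255.5 233. ] [[ 0.6872 -0.0709  0.138 ]]
cradle top [[ 0.651  -0.1201  0.045 ]
 [ 0.6438 -0.0253  0.045 ]
 [ 0.7225 -0.0202  0.045 ]
 [ 0.7135 -0.116   0.045 ]] yaw front 4.316450121310509 yaw side 3.763382315148315
lens 0.09502886626526917
orange px 242 269 201 239
handle top [[ 0.674  -0.0885  0.134 ]
 [ 0.6712 -0.053   0.134 ]
 [ 0.695  -0.0522  0.134 ]
 [ 0.6979 -0.087   0.134 ]] [ 0.6845 -0.0702  0.134 ]
depth pt [[ 0.6867 -0.0702  0.1391]
 [ 0.6831 -0.0703  0.1378]]
pocket [[ 0.669  -0.0974  0.045 ]
 [ 0.6645 -0.045   0.045 ]
 [ 0.7028 -0.0422  0.045 ]]
```

```bash
python3 -c "
from h import *
go((0.686,-0.070,0.22),Rdown(0.071))"
```

```text
t 2.6667 pos [ 0.5887 -0.0642  0.3612] | shift mm [-97.4  -5.9 141.2] rot deg [ 0.02 -0.01 -4.04] | rows 4.1160022883231795 0.564690112058342 F [ 0.4 -0.4 -0.1] w 0.999
```

arm_command(targets="-40 -2 0 0 0 -2 0.75;-80 -5 0 0 0 -4 0.75;-97 -6 35 0 0 -4 0.75;-97 -6 75 0 0 -4 0.75;-97 -6 110 0 0 -4 0.75;-97 -6 141 0 0 -4 0.75;-97 -6 141 0 0 -4 0.75;-97 -6 141 0 0 -4 0.75;-97 -6 141 0 0 -4 0.75")

```text
time: 3.42
tool_pos: [0.687, -0.0715, 0.2228]
tcp_rot: [-0.108, 3.137, -0.001]
wrist_force: [0.3, -0.6, -0.8]
width: 0.751
```

Run:
```python
from h import *
go((0.686,-0.070,0.096),Rdown(0.071))
s=bot.read_state(); p,d=bot.read_camera('wrist'); cv2.imwrite('pics/w3.png',p)
```

```text
t 3.4167 pos [ 0.687  -0.0715  0.2228] | shift mm [  1.3   1.7 126.8] rot deg [-0.03  0.17 -0.12] | rows 3.0421926482486934 0.02952563220223749 F [ 0.3 -0.6 -0.8] w 0.751
```

View pics/w3.png

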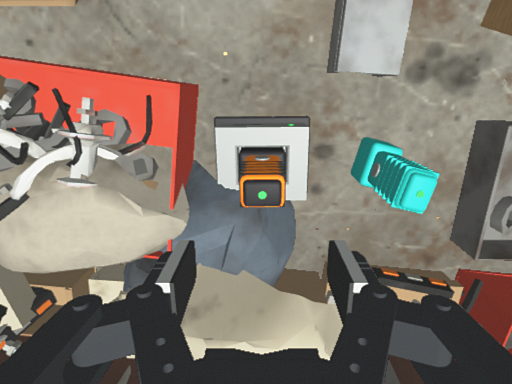

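Scanner cap at (262,194), midway between the fingers at (190) and (335), and the view is square to the cradle. Descending.

arm_command(targets="0 1 40 0 0 0 0.75;0 1 80 0 0 0 0.75;0 1 110 0 0 0 0.75;0 1 126 0 0 0 0.75;0 1 126 0 0 0 0.75;0 1 126 0 0 0 0.75;0 1 126 0 0 0 0.75", newtons=70)

```text
time: 4.05
tool_pos: [0.6887, -0.0716, 0.0984]
tcp_rot: [-0.106, 3.134, -0.002]
wrist_force: [0.4, -0.8, -0.0]
width: 0.75
```

arm_command(targets="0 0 0 0 0 0 0;0 0 0 0 0 0 0;0 0 0 0 0 0 0;0 0 0 0 0 0 0;0 0 0 0 0 0 0;0 0 0 0 0 0 0;0 0 0 0 0 0 0;0 0 0 0 0 0 0", newtons=70)

```text
time: 4.72
tool_pos: [0.688, -0.0713, 0.0974]
tcp_rot: [-0.106, 3.135, -0.001]
wrist_force: [-0.0, 1.2, 6.6]
width: 0.416
```

Run:
```python
from h import *
go((0.686,-0.070,0.096),Rdown(0.071))
s=bot.read_state(); print(s['torque']); p,d=bot.read_camera('wrist'); cv2.imwrite('pics/w4.png',p)
p,d=bot.read_camera('side'); cv2.imwrite('pics/s4.png',cv2.resize(p[120:300,230:430],None,fx=3,fy=3))
```

```text
t 4.7167 pos [ 0.688  -0.0713  0.0974] | shift mm [1.9 1.4 1.4] rot deg [-0.04  0.28 -0.18] | rows 0.06638058573688133 0.04719242681331706 F [-0.   1.2  6.6] w 0.416
[0.0646 0.0244 0.033 ]
```

View pics/w4.png

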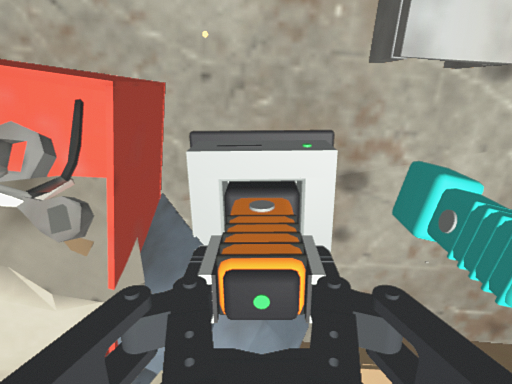

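View pics/s4.png

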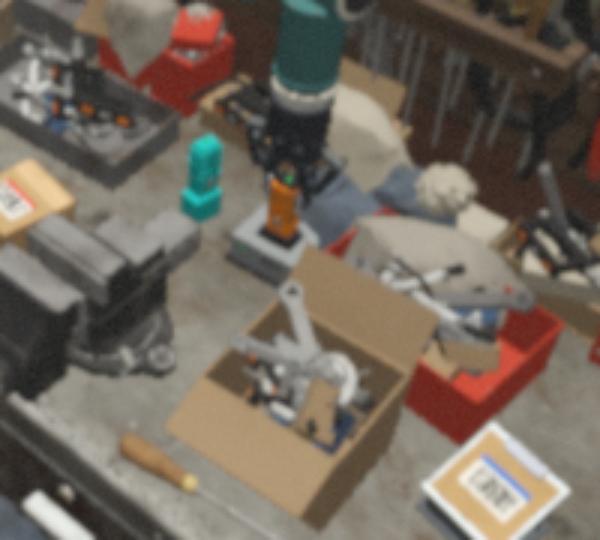

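Both pads are on the handle, with the cap at (262,300); width 35 mm matches the 36 mm handle. Lifting straight up.

arm_command(targets="0 0 -10 0 0 0 0;0 0 -20 0 0 0 0;0 0 -30 0 0 0 0;0 0 -40 0 0 0 0;0 0 -60 0 0 0 0;0 0 -90 0 0 0 0;0 0 -125 0 0 0 0;0 0 -165 0 0 0 0;0 0 -200 0 0 0 0;0 0 -230 0 0 0 0")

```text
time: 5.65
tool_pos: [0.6856, -0.0714, 0.3285]
tcp_rot: [-0.106, 3.138, -0.001]
wrist_force: [0.5, -0.6, -1.4]
width: 0.415
```

arm_command(targets="0 0 -40 0 0 0 0;0 0 -60 0 0 0 0;0 0 -60 0 0 0 0;0 0 -60 0 0 0 0;0 0 -60 0 0 0 0")

```text
time: 6.07
tool_pos: [0.6849, -0.0713, 0.3826]
tcp_rot: [0.106, -3.137, -0.001]
wrist_force: [-0.1, -0.6, -2.3]
width: 0.414
```

Run:
```python
from h import *
go((0.60,-0.40,0.39),Rdown(0.071))
P=np.load('Pt.npy'); im=cv2.imread('pics/top0.png')
m=(P[...,0]>.3)&(P[...,0]<.66)&(P[...,1]<-.15)&(P[...,1]>-.6); print('max height on way',np.nanmax(P[...,2][m]))
S=np.load('Ps.npy');m=(S[...,0]>.3)&(S[...,0]<.66)&(S[...,1]<-.15)&(S[...,1]>-.6); print(np.nanmax(S[...,2][m]))
p,d=bot.read_camera('wrist'); cv2.imwrite('pics/w5.png',p)
```

```text
t 6.0667 pos [ 0.6849 -0.0713  0.3826] | shift mm [ 107.  -322.2   -7.2] rot deg [ 0.03 -0.17 -0.19] | rows 8.144077166580036 0.036083655095175145 F [-0.1 -0.6 -2.3] w 0.414
max height on way 0.21842108372336266
0.22016307146041814
```

View pics/w5.png

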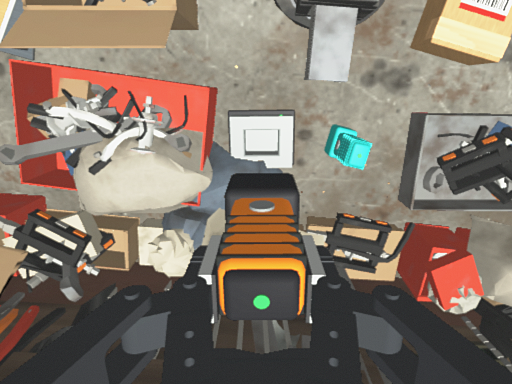

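arm_command(targets="115 -393 0 0 0 0 0;115 -393 0 0 0 0 0;115 -393 0 0 0 0 0;115 -393 0 0 0 0 0;115 -393 0 0 0 0 0;115 -393 0 0 0 0 0;115 -393 0 0 0 0 0;115 -393 0 0 0 0 0;115 -393 0 0 0 0 0;115 -393 0 0 0 0 0")

```text
time: 6.95
tool_pos: [0.5956, -0.4736, 0.3802]
tcp_rot: [0.104, -3.135, -0.005]
wrist_force: [-0.0, -0.5, -1.7]
width: 0.411
```

arm_command(targets="0 0 0 0 0 0 0;0 0 0 0 0 0 0;0 0 0 0 0 0 0;0 0 0 0 0 0 0;0 0 0 0 0 0 0")

```text
time: 7.37
tool_pos: [0.5984, -0.4695, 0.3838]
tcp_rot: [0.109, -3.139, -0.002]
wrist_force: [-0.2, 0.6, -2.3]
width: 0.413
```

Run:
```python
from h import *
go((0.60,-0.47,0.38),Rdown(0.071))
s=bot.read_state(); p,d=bot.read_camera('wrist'); cv2.imwrite('pics/w6.png',p); np.savez('w6.npz',d=d,pos=s['tool_pos'],rot=s['tcp_rot'])
```

```text
t 7.3667 pos [ 0.5984 -0.4695  0.3838] | shift mm [-1.6 -0.6  3.8] rot deg [ 0.06 -0.03 -0.08] | rows 0.0993234598521081 0.01402632707691935 F [-0.2  0.6 -2.3] w 0.413
```

View pics/w6.png

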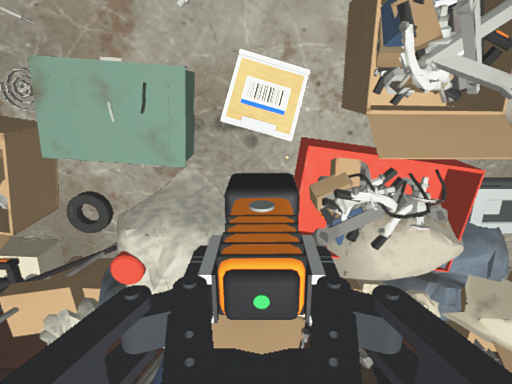

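Run:
```python
from h import *
z=np.load('w6.npz'); st=dict(tool_pos=z['pos'],tcp_rot=z['rot']); im=cv2.imread('pics/w6.png')
h=cv2.cvtColor(im,cv2.COLOR_BGR2HSV); x0,y0,x1,y1=235,62,300,128
roi=h[y0:y1,x0:x1]
m=255-cv2.inRange(roi,(8,45,60),(30,255,255)); m=cv2.morphologyEx(m,cv2.MORPH_OPEN,np.ones((3,3)))
n,l,s,c=cv2.connectedComponentsWithStats(m); i=min([i for i in range(1,n) if s[i,4]>300],key=lambda i:np.linalg.norm(c[i]-[(x1-x0)/2,(y1-y0)/2])); print(s[i],c[i])
mm=cv2.morphologyEx((l==i).astype(np.uint8)*255,cv2.MORPH_CLOSE,np.ones((5,5)))
cs,_=cv2.findContours(mm,cv2.RETR_EXTERNAL,cv2.CHAIN_APPROX_NONE); cc=max(cs,key=cv2.contourArea).reshape(-1,2)+[x0,y0]
t,d=ray('wrist',cc,st)
P0=np.array([.53,-.47,.058]);yaw=0.2
for k in range(8):
    up=np.array([np.cos(yaw),np.sin(yaw),0]); yv=np.array([-np.sin(yaw),np.cos(yaw),0])
    xv=up*np.cos(.4)+np.array([0,0,np.sin(.4)]); nv=np.cross(xv,yv)
    W=t+d*(((P0-t)@nv)/(d@nv))[:,None]
    uv=np.c_[(W-P0)@xv,(W-P0)@yv].astype(np.float32)*1000
    (cx,cy),(w,hh),a=cv2.minAreaRect(uv)
    box=cv2.boxPoints(((cx,cy),(w,hh),a)); e=[box[1]-box[0],box[2]-box[1]]; L=max(e,key=np.linalg.norm); 
    if L[1]<0:L=-L
    yaw+=np.arctan2(-L[0],L[1])
    C=P0+xv*cx/1000+yv*cy/1000
    C0=t+(C-t)*((0.058-t[2])/(C-t)[2]); P0=C0
print('label',P0,'yaw',yaw,np.degrees(yaw),'size',w,hh,'n',nv)
# depth check
v,u=np.nonzero(mm); uu=np.c_[u+x0,v+y0]; D=withdepth('wrist',uu,z['d'][uu[:,1],uu[:,0]],st); c=np.median(D,0); 
_,S,V=np.linalg.svd(D-D.mean(0),full_matrices=False); print('depth centre',D.mean(0),'normal',V[2]*np.sign(V[2][2]))
np.savez('ticket.npz',P=P0,yaw=yaw,n=nv,x=xv,y=yv)
s=bot.read_state()
# tool frame: z=-n, y = yv, x = -xv ; window 87mm ahead of TCP, TCP ~1.5mm beyond scanner in +x -> window offset +1.5 tool x
Rt=np.c_[-xv,yv,-nv]
off=np.array([0.0015,0,0.0874])
for dd in (0.17,0.07):
    pos=P0+nv*dd-Rt@off; print('TCP target for dist',dd,pos); go(pos,Rt)
```

```text
[   6   14   50   39 1293] [30.0735 33.2034]
label [ 0.5315 -0.4677  0.058 ] yaw -0.20371407 -11.671956 size 41.25766372680664 65.51520538330078 n [-0.3814  0.0788  0.9211]
depth centre [ 0.5316 -0.468   0.0595] normal [-0.9727  0.2124  0.0935]
TCP target for dist 0.17 [ 0.4347 -0.4477  0.2957]
t 7.4167 pos [ 0.5985 -0.4695  0.3842] | shift mm [161.8  33.1  88.6] rot deg [  3.16 -22.79  15.46] | rows 4.495292994506529 3.8705561277072964 F [ 0.4 -0.4 -0.8] w 0.413
TCP target for dist 0.07 [ 0.4728 -0.4556  0.2036]
t 7.4167 pos [ 0.5985 -0.4695  0.3842] | shift mm [124.3  22.6 180.7] rot deg [  3.16 -22.79  15.46] | rows 5.287670238800906 3.8705561277072964 F [ 0.4 -0.4 -0.8] w 0.413
```

arm_command(targets="162 33 0 1 -7 5 0;162 33 20 2 -14 10 0;162 33 50 3.2 -22.8 15.5 0;162 33 89 3.2 -22.8 15.5 0;162 33 89 3.2 -22.8 15.5 0;162 33 89 3.2 -22.8 15.5 0;162 33 89 3.2 -22.8 15.5 0;162 33 89 3.2 -22.8 15.5 0;162 33 89 3.2 -22.8 15.5 0")

```text
time: 8.17
tool_pos: [0.4364, -0.4508, 0.2996]
tcp_rot: [0.279, 2.724, -0.065]
wrist_force: [-0.5, -0.1, -1.6]
width: 0.413
```

```bash
cat >> h.py <<'E'
OFF=np.array([0.0015,0,0.0874])
def gotick(dd):
    T=np.load('ticket.npz'); Rt=np.c_[-T['x'],T['y'],-T['n']]
    go(T['P']+T['n']*dd-Rt@OFF,Rt)
E
python3 - <<'E'
from h import *
gotick(0.07)
s=bot.read_state();p,d=bot.read_camera('wrist'); cv2.imwrite('pics/w7.png',p)
E
```

```text
t 8.1667 pos [ 0.4364 -0.4508  0.2996] | shift mm [  4.2   3.2 102.7] rot deg [-0.33  0.32  0.05] | rows 2.465714972085949 0.06410752862308199 F [-0.5 -0.1 -1.6] w 0.413
```

View pics/w7.png

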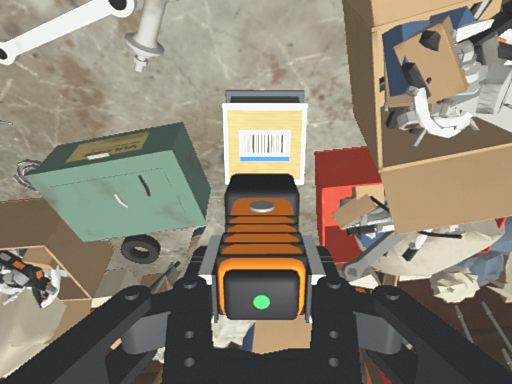

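The ticket is square in view, with its label at (263,146) on the scanner's centre line. Approaching along the normal.

arm_command(targets="3 2 35 0 0 0 0;3 2 70 0 0 0 0;3 2 90 0 0 0 0;3 2 101 0 0 0 0;3 2 101 0 0 0 0;3 2 101 0 0 0 0;3 2 101 0 0 0 0;3 2 101 0 0 0 0")

```text
time: 8.88
tool_pos: [0.4711, -0.4563, 0.2041]
tcp_rot: [0.281, 2.725, -0.063]
wrist_force: [0.7, -0.4, -1.7]
width: 0.414
```

Run:
```python
from h import *
gotick(0.07)
s=bot.read_state();p,d=bot.read_camera('wrist'); cv2.imwrite('pics/w8.png',p)
p,d=bot.read_camera('side'); cv2.imwrite('pics/s8.png',cv2.resize(p[120:384,250:512],None,fx=2.2,fy=2.2))
```

```text
t 8.8833 pos [ 0.4711 -0.4563  0.2041] | shift mm [-1.2  1.   1.1] rot deg [-0.27  0.22 -0.07] | rows 0.046047071245073345 0.04963344296959956 F [ 0.7 -0.4 -1.7] w 0.414
```

View pics/w8.png

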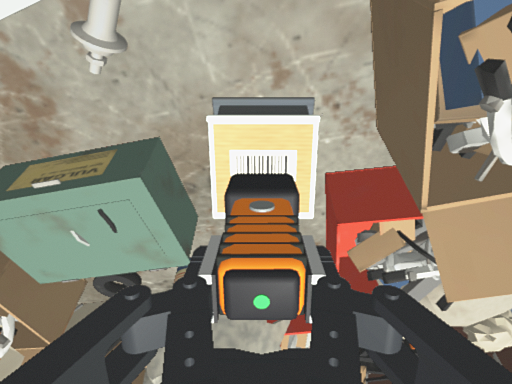

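View pics/s8.png

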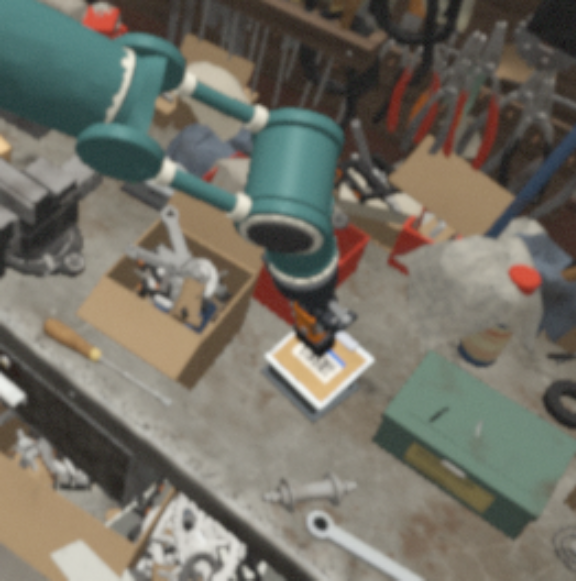

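The scanner sits over the ticket square to it, and unchanged in the grip. Holding for about 2.5 s.

arm_command(targets="0 0 0 0 0 0 0;0 0 0 0 0 0 0;0 0 0 0 0 0 0;0 0 0 0 0 0 0;0 0 0 0 0 0 0;0 0 0 0 0 0 0;0 0 0 0 0 0 0;0 0 0 0 0 0 0;0 0 0 0 0 0 0;0 0 0 0 0 0 0")

```text
time: 9.82
tool_pos: [0.4702, -0.4549, 0.2011]
tcp_rot: [0.282, 2.728, -0.059]
wrist_force: [-0.4, -0.1, -2.1]
width: 0.412
```

arm_command(targets="0 0 0 0 0 0 0;0 0 0 0 0 0 0;0 0 0 0 0 0 0;0 0 0 0 0 0 0;0 0 0 0 0 0 0;0 0 0 0 0 0 0;0 0 0 0 0 0 0;0 0 0 0 0 0 0;0 0 0 0 0 0 0;0 0 0 0 0 0 0")

```text
time: 10.65
tool_pos: [0.4702, -0.4548, 0.2011]
tcp_rot: [0.282, 2.728, -0.059]
wrist_force: [0.2, -0.4, -2.5]
width: 0.414
```

arm_command(targets="0 0 0 0 0 0 0;0 0 0 0 0 0 0;0 0 0 0 0 0 0;0 0 0 0 0 0 0;0 0 0 0 0 0 0;0 0 0 0 0 0 0;0 0 0 0 0 0 0;0 0 0 0 0 0 0;0 0 0 0 0 0 0;0 0 0 0 0 0 0")

```text
time: 11.48
tool_pos: [0.4702, -0.4549, 0.2011]
tcp_rot: [0.283, 2.728, -0.059]
wrist_force: [-0.3, -0.2, -1.6]
width: 0.412
```

Run:
```python
from h import *
gotick(0.07)
print('away:');gotick(0.20)
```

```text
t 11.4833 pos [ 0.4702 -0.4549  0.2011] | shift mm [-3.5 -0.2 -1.2] rot deg [-0.11  0.03 -0.13] | rows 0.08933365428246434 0.024658819483116132 F [-0.3 -0.2 -1.6] w 0.412
away:
t 11.4833 pos [ 0.4702 -0.4549  0.2011] | shift mm [  -3.6   -0.4 -131.2] rot deg [-0.11  0.03 -0.13] | rows 3.1472888691746754 0.024658819483116132 F [-0.3 -0.2 -1.6] w 0.412
```

arm_command(targets="0 0 -30 0 0 0 0;0 0 -70 0 0 0 0;0 0 -110 0 0 0 0;0 0 -140 0 0 0 0;0 0 -140 0 0 0 0;0 0 -140 0 0 0 0")

```text
time: 11.98
tool_pos: [0.417, -0.4449, 0.3337]
tcp_rot: [0.282, 2.724, -0.066]
wrist_force: [0.4, 0.5, -3.0]
width: 0.41
```

Run:
```python
from h import *
go((0.53,-0.44,0.41),Rdown(0))
```

```text
t 11.9833 pos [ 0.417  -0.4449  0.3337] | shift mm [-130.8   27.6  -27.1] rot deg [ -2.72  23.08 -11.66] | rows 3.2710251367101004 3.6317111109619047 F [ 0.4  0.5 -3. ] w 0.41
```

arm_command(targets="-30 6 -27 -0.7 5.8 -2.9 0;-65 14 -27 -1.4 11.5 -5.8 0;-100 20 -27 -2 17.3 -8.7 0;-131 28 -27 -2.7 23 -11.7 0;-131 28 -27 -2.7 23 -11.7 0;-131 28 -27 -2.7 23 -11.7 0;-131 28 -27 -2.7 23 -11.7 0")

```text
time: 12.57
tool_pos: [0.5309, -0.438, 0.4019]
tcp_rot: [0.005, -3.136, -0.014]
wrist_force: [-0.2, -0.1, -1.1]
width: 0.41
```

Run:
```python
from h import *
go((0.53,-0.0,0.41),Rdown(0.1))
```

```text
t 12.5667 pos [ 0.5309 -0.438   0.4019] | shift mm [ -0.3 438.   -4.3] rot deg [ 0.51 -0.31 -5.56] | rows 10.505075057011423 0.7816796715297731 F [-0.2 -0.1 -1.1] w 0.41
```

arm_command(targets="0 40 -4 0 0 -1 0;0 80 -4 0 0 -1 0;0 120 -4 0 0 -2 0;0 160 -4 0 0 -3 0;0 200 -4 0 0 -4 0;0 240 -4 0 0 -5 0;0 280 -4 0 0 -5.5 0;0 320 -4 0 0 -5.5 0;0 360 -4 0 0 -5.5 0;0 400 -4 0 0 -5.5 0")

```text
time: 13.4
tool_pos: [0.5269, -0.0379, 0.412]
tcp_rot: [-0.149, 3.138, 0.008]
wrist_force: [0.3, -0.0, -1.9]
width: 0.407
```

Run:
```python
from h import *
go((0.55,0.38,0.40),Rdown(0.2069))
```

```text
t 13.4 pos [ 0.5269 -0.0379  0.412 ] | shift mm [-62.5 413.8  14.1] rot deg [ 0.28  0.04 -6.43] | rows 10.040685095930106 0.8989739867152018 F [ 0.3 -0.  -1.9] w 0.407
```

arm_command(targets="-6 40 0 0 0 -1 0;-12 80 0 0 0 -2 0;-18 120 0 0 0 -3 0;-24 160 3 0 0 -4 0;-30 200 6 0 0 -5 0;-36 240 9 0 0 -6 0;-42 280 12 0 0 -6.5 0;-48 320 14 0 0 -6.5 0;-54 360 14 0 0 -6.5 0;-60 395 14 0 0 -6.5 0")

```text
time: 14.23
tool_pos: [0.5493, 0.3605, 0.3999]
tcp_rot: [0.328, -3.123, -0.009]
wrist_force: [0.3, -0.4, -2.6]
width: 0.414
```

arm_command(targets="-2 15 0 0 0 0 0;-2 15 0 0 0 0 0;-2 15 0 0 0 0 0;-2 15 0 0 0 0 0;-2 15 0 0 0 0 0")

```text
time: 14.65
tool_pos: [0.5498, 0.3732, 0.4005]
tcp_rot: [0.327, -3.124, -0.007]
wrist_force: [-0.5, -0.4, -2.8]
width: 0.415
```

Run:
```python
from h import *
go((0.55,0.38,0.40),Rdown(0.2069))
s=bot.read_state();p,d=bot.read_camera('wrist'); cv2.imwrite('pics/w9.png',p); np.savez('w9.npz',d=d,pos=s['tool_pos'],rot=s['tcp_rot'])
```

```text
t 14.65 pos [0.5498 0.3732 0.4005] | shift mm [-1.6  6.7  0.5] rot deg [ 0.28 -0.01  0.1 ] | rows 0.16450775947998397 0.040837660011416956 F [-0.5 -0.4 -2.8] w 0.415
```

View pics/w9.png

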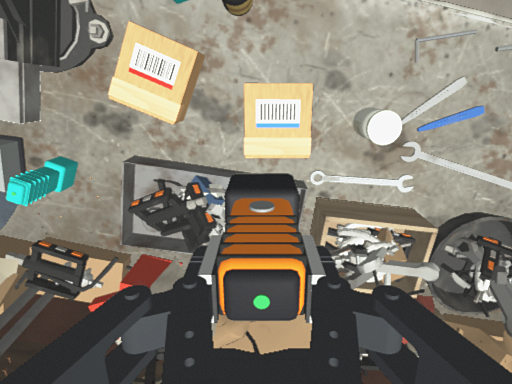

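Run:
```python
from h import *
z=np.load('w9.npz'); st=dict(tool_pos=z['pos'],tcp_rot=z['rot']); im=cv2.imread('pics/w9.png'); h=cv2.cvtColor(im,cv2.COLOR_BGR2HSV)
x0,y0,x1,y1=247,88,310,136; roi=h[y0:y1,x0:x1]
m=255-cv2.inRange(roi,(8,45,60),(30,255,255)); m=cv2.morphologyEx(m,cv2.MORPH_OPEN,np.ones((3,3)))
n,l,s,c=cv2.connectedComponentsWithStats(m); i=min([i for i in range(1,n) if s[i,4]>300],key=lambda i:np.linalg.norm(c[i]-[(x1-x0)/2,(y1-y0)/2]))
mm=cv2.morphologyEx((l==i).astype(np.uint8)*255,cv2.MORPH_CLOSE,np.ones((5,5)))
cs,_=cv2.findContours(mm,cv2.RETR_EXTERNAL,cv2.CHAIN_APPROX_NONE); cc=max(cs,key=cv2.contourArea).reshape(-1,2)+[x0,y0]
print(cv2.minAreaRect((onplane('wrist',cc,0.065,st)[:,:2]*1000).astype(np.float32)))
I=dict(tool_pos=np.zeros(3),tcp_rot=np.zeros(3))
for nm in ('w5','w9'):
    im=cv2.imread(f'pics/{nm}.png');h=cv2.cvtColor(im,cv2.COLOR_BGR2HSV)
    g=cv2.inRange(h,(45,90,90),(80,255,255)); g[:280]=0; M=cv2.moments(g,True); p=(M['m10']/M['m00'],M['m01']/M['m00']); print(nm,p,'LED in tool',onplane('wrist',[p],-0.0406,I))
g=np.mean(z['d'][298:306,257:267]);print('depth LED',withdepth('wrist',[(262,302)],[g],I))
# head edges: front-top edge of black head y~176, left/right
print('head corners tool (z=+.042)',onplane('wrist',[(229,180),(296,180)],0.0424,I))
```

```text
((504.5200500488281, 390.644775390625), (40.22412872314453, 64.7474365234375), 11.952754974365234)
w5 (261.13461538461536, 301.41346153846155) LED in tool [[ 0.0005  0.0002 -0.0406]]
w9 (261.1642512077295, 301.512077294686) LED in tool [[ 0.0005  0.0002 -0.0406]]
depth LED [[ 0.0019  0.0005 -0.0428]]
head corners tool (z=+.042) [[ 0.0244 -0.0193  0.0424]
 [ 0.0245  0.0214  0.0424]]
```

```bash
cat >> h.py <<'E'
def gocart(h):
    Rt=Rdown(0.208); go(np.array([.5047,.3906,.065+h])-Rt@np.array([.0012,0,.087]),Rt)
E
python3 -c "
from h import *
gocart(0.12)"
```

```text
t 14.7 pos [0.5499 0.3734 0.4005] | shift mm [ 39.5  25.6 128.7] rot deg [ 0.29 -0.    0.04] | rows 3.285402930774547 0.04037526232283937 F [ 0.8 -0.2 -1.9] w 0.412
```

arm_command(targets="20 13 20 0 0 0 0;40 26 40 0 0 0 0;40 26 75 0 0 0 0;40 26 105 0 0 0 0;40 26 129 0 0 0 0;40 26 129 0 0 0 0;40 26 129 0 0 0 0;40 26 129 0 0 0 0;40 26 129 0 0 0 0")

```text
time: 15.45
tool_pos: [0.5065, 0.3936, 0.2743]
tcp_rot: [-0.329, 3.121, 0.012]
wrist_force: [-0.5, -0.2, -1.0]
width: 0.415
```

arm_command(targets="0 0 0 0 0 0 0;0 0 0 0 0 0 0;0 0 0 0 0 0 0;0 0 0 0 0 0 0;0 0 0 0 0 0 0;0 0 0 0 0 0 0;0 0 0 0 0 0 0;0 0 0 0 0 0 0")

```text
time: 16.12
tool_pos: [0.5049, 0.3931, 0.2708]
tcp_rot: [0.331, -3.122, -0.008]
wrist_force: [-0.3, -0.3, -2.2]
width: 0.413
```

Run:
```python
from h import *
gocart(0.016)
s=bot.read_state();p,d=bot.read_camera('wrist'); cv2.imwrite('pics/w10.png',p)
```

```text
t 16.1167 pos [0.5049 0.3931 0.2708] | shift mm [ -0.6  -2.9 102.8] rot deg [ 0.28 -0.06  0.17] | rows 2.4662196243616594 0.04740216025317193 F [-0.3 -0.3 -2.2] w 0.413
```

View pics/w10.png

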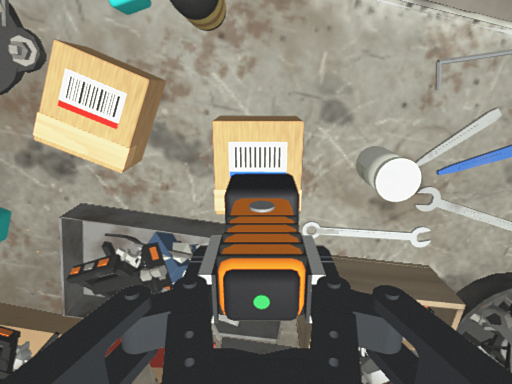

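Label at (258,160), about 3 mm left of the scanner's centre line, which agrees with the computed shift. Descending slowly.

arm_command(targets="0 -3 25 0.3 0 0 0;0 -3 50 0.3 0 0 0;0 -3 70 0.3 0 0 0;0 -3 80 0.3 0 0 0;0 -3 85 0.3 0 0 0;0 -3 85 0.3 0 0 0;0 -3 85 0.3 0 0 0;0 -3 85 0.3 0 0 0;0 -3 85 0.3 0 0 0;0 -3 85 0.3 0 0 0")

```text
time: 17.0
tool_pos: [0.5061, 0.3911, 0.1875]
tcp_rot: [-0.331, 3.123, 0.002]
wrist_force: [0.1, 0.8, -2.7]
width: 0.413
```

Run:
```python
from h import *
gocart(0.016)
```

```text
t 17.0 pos [0.5061 0.3911 0.1875] | shift mm [ 0.3 -0.2 19.5] rot deg [0.05 0.08 0.17] | rows 0.46835712206968655 0.027391852587625387 F [ 0.1  0.8 -2.7] w 0.413
```

arm_command(targets="0 0 6 0 0 0 0;0 0 12 0 0 0 0;0 0 18 0 0 0 0;0 0 18 0 0 0 0;0 0 18 0 0 0 0;0 0 18 0 0 0 0;0 0 18 0 0 0 0;0 0 18 0 0 0 0;0 0 18 0 0 0 0;0 0 18 0 0 0 0")

```text
time: 17.83
tool_pos: [0.5056, 0.3907, 0.1683]
tcp_rot: [0.331, -3.124, -0.0]
wrist_force: [-0.5, 0.4, -2.3]
width: 0.411
```

Run:
```python
from h import *
gocart(0.016)
s=bot.read_state();print(abs(s['joint_vel']).max());p,d=bot.read_camera('wrist'); cv2.imwrite('pics/w11.png',p); np.savez('w11.npz',d=d,pos=s['tool_pos'],rot=s['tcp_rot'])
p,d=bot.read_camera('side'); cv2.imwrite('pics/s11.png',cv2.resize(p[100:240,140:300],None,fx=4,fy=4,interpolation=cv2.INTER_CUBIC))
```

```text
t 17.8333 pos [0.5056 0.3907 0.1683] | shift mm [-0.3  0.1  0.3] rot deg [ 0.   -0.02  0.17] | rows 0.01110278365491632 0.023938921750231275 F [-0.5  0.4 -2.3] w 0.411
0.003176591161049433
```

View pics/w11.png

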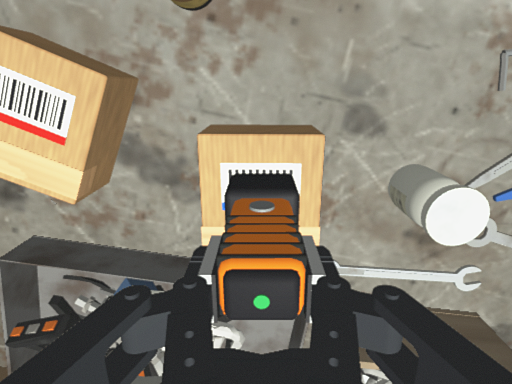

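View pics/s11.png

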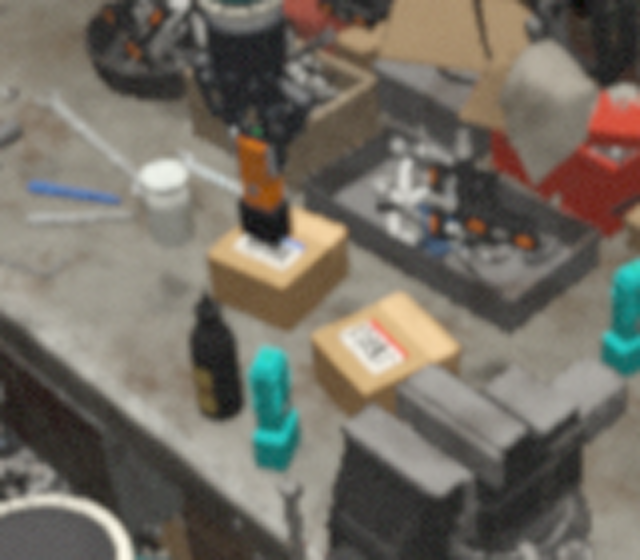

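The scanner is centred over the blue-band label, which spans columns 221–301 against the scanner's centre at 262. The wrist force is unchanged from free hanging. One more settle, then I hand in.

arm_command(targets="0 0 0 0 0 0 0;0 0 0 0 0 0 0;0 0 0 0 0 0 0;0 0 0 0 0 0 0;0 0 0 0 0 0 0;0 0 0 0 0 0 0")

```text
time: 18.43
tool_pos: [0.5054, 0.3906, 0.168]
tcp_rot: [0.331, -3.123, 0.0]
wrist_force: [-0.2, 0.9, -2.0]
width: 0.414
```

Run:
```python
from h import *
gocart(0.016)
print(bot.finish_job())
```

```text
t 18.4333 pos [0.5054 0.3906 0.168 ] | shift mm [-0.5  0.2 -0. ] rot deg [-0.01 -0.05  0.17] | rows 0.012896664484310863 0.02447113900552032 F [-0.2  0.9 -2. ] w 0.414
the job is handed in; nothing more can be done
None
```

I lifted the orange scanner out of its cradle and held it square to the job ticket, about 70 mm off, for roughly 2.5 s. I then carried it over the parts box and vice and stopped above the blue-band carton's label. The job was handed in at about 18.4 s with the scanner still gripped; no verdict is reported.

- **Last pose check:** computed from the arm pose and label position, the window is about 16 mm above the label. It is within 1 mm of the target position and 0.2° of the target orientation.
- **Contact:** the wrist force was about 2 N, the same as the scanner hanging free, so nothing suggests it touched a carton.
- **In-hand slip:** the scanner's position in the gripper did not change between the lift and the view above the carton.
- **Bystanders:** the last pictures show both cartons, the bottle and the jar standing as before. I judged this by eye and did not re-measure their positions at the end. The blue label was measured twice, before the grasp and from above the carton before the descent, and agreed within 1 mm.
- **One check that disagreed:** a plane fit to the ticket's depth points gave an unusable surface normal. I used the stated 0.40 rad slope with the measured label outline instead, and the wrist view looked square.

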